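# Set the reader slide free of backlash

## Task

Of the two alike leadscrew slides on the bench, set the one carrying the grey box-shaped reader module; its screw has backlash, so turn its knob clockwise (seen from above) until the nose is about 35 degrees past the long mark on the dial. Then turn it back anticlockwise, stop with the nose on the mark, and let go. Do not turn the knob of the slide that carries the zinc hinge.

Things in the scene. Friction and masses are not known exactly. Their poses are not given: they have to be found in the camera images.
- reader_dial (a point): Fixed grey dial, 112 mm across, of the slide with the grey module (66 x 54 x 22 mm, centred 120 mm from the knob axis, top 61 mm above the bench). Point: dial's centre, on its top face, 59 mm above the bench, on the vertical knob axis. x points to the long dark mark (14 x 5 mm, 41 to 55 mm from the axis) and on to the module; z up. Ticks every 10 degrees, to 60 either side of the mark.
- reader_grip (a point): That slide's black knob: upright bar 52 long, 14 thick, top 44 mm above the dial, on a 40 mm round skirt 7 mm high. Point: on the axis, 31 mm above the dial; pinch the bar there across its thickness. x: along the bar to the nose (low tongue 41 mm out; white line on top on that half); z up. Starts 18 to 45 degrees anticlockwise of the mark. One grasp does the job. Friction 0.06 N m; stays where left.
- reader_screw (a joint): That slide's screw angle, rad, growing anticlockwise (from above); 4 mm of carriage per rad; 0 is the right setting. Knob and screw have 0.4 rad lost motion: driven anticlockwise it equals the nose's angle from the mark (anticlockwise positive), driven clockwise that angle plus 0.4; after a reversal it stands still until 0.4 rad is used up. Stops at -0.6 and 1.2.
- hinge_nose (a point): Nose tip of the like knob on the other slide, which carries a zinc hinge with one leaf raised instead of the module: 41 mm from that knob's axis, 71 mm above the bench; x points along the nose, away from the axis. Leave this knob alone.

How it is judged:
By the outcome, as a careful person would: the job done as asked, in the order asked, and still so for the second after the job is handed in, with the robot touching nothing.
It also fails if it takes over 40 s, if anything falls off the work surface, if the arm or the gripper's body presses on something with over 40 N, if the wrist force passes 120 N, or if a joint passes its speed limit or range.

## Robot

A 6-joint arm with a two-finger parallel gripper is mounted at the origin on the work surface. World frame = base frame: x ahead of the robot, y to its left, z up, the work surface at z = 0. Lengths are in m, angles in rad, forces in N, time in s.
With the tool pointing down it reaches from about 0.35 to 0.775 m from the base axis. Payload 7.3 kg.
Tool frame: the origin (TCP) lies at the very end of the fingers, on their centre line; the grasp point (between the pads) lies grip_point_offset behind it (grip_point_offset is the distance from the TCP to the grasp point, in m); z points along the fingers, y is the direction in which the jaws open and shut (so a half turn about z gives the same grasp; the last joint's range is limited). The gripper opens to 92 mm and grips with 3 to 60 N. Pads are 19 mm wide; open, the fingers measure 130 mm over their backs; the gripper's body (75 mm by 190 mm) begins 47 mm behind the grasp point.
Start: joints at [1.071, 0.342, 1.524, -0, 1.275, -0.146], TCP at [0.182, 0.493, 0.227] pointing down, gripper open.
Joint ranges: [-2.53, 2.53], [-0.77, 2.02], [0.04, 2.7], [-1, 4.14], [0.28, 2.66], [-3.11, 3.11]. Speed limits (rad/s): [2.57, 2.57, 3.14, 3.14, 3.14, 3.14].

## Interface

Orientations are given as [roll, pitch, yaw] about the fixed x, y, z axes, in that order (R = Rz(yaw) Ry(pitch) Rx(roll)).
In Python, from cell import * gives the robot as it stands.
- The arm moves only by the shell command python3 -m inch 'ROWS' [OPENING] [FORCE]. ROWS is JSON, a list that holds one entry, the list of rows, each a list of 4 numbers: the shift along the tool's x, y, z in mm, then the turn about the tool's z in rad. In form: [[[x, y, z, roll], ...]]. A call has 1 to 10 rows; each row shifts and turns the commanded pose from where the row before left it, along the tool's axes as they then stand; what a row does not reach is not made up. A row lasts 1/8 s, in which the tool goes at most 62.5 mm and 10.7 degrees, less where a joint would pass 70% of its speed; a pose out of reach is approached as far as the arm can. A call with a gripper value outside its range is refused whole. OPENING is the closure, from -1 (fully open) to 1 (shut), set as the call begins (- or left out, the last holds). The fingers move at their own pace and stop on an object; FORCE is the grip in N (left out, the last holds). Time passes only in rows, so rows that do not move let the fingers close. It gives the time, the measured TCP pose, the force and the opening at its end, in the units of the state.
- observe(): the state, without advancing time (a new reading comes with each control period).
- read_camera(name): name is "side" or "top"; returns a dict with "img" (400x640x3 uint8, blue, green, red), "fx", "fy", "cx", "cy" (pixels), "k1" (the pictures are not rectified: a ray, as slopes to the right and down, at radius r is drawn at 1 + k1 r^2 times it, then the intrinsics apply), "eye" and "rotation" of the camera in the world. Camera axes: x right, y down, z forward; pixel columns grow to the right and rows downward; lengths in m; the calibration is good to about 2 mm. A picture is of the moment at which its call begins. There is no depth.
- hand_in(): hands the job in, once; it reports no verdict.
Trained networks look in the newest picture that a camera, given by its name, has taken for a name from the list of things; names that differ only in an ending like _2 or _b are one class to them, and where a whole thing is asked for, a point or a joint stands for the part that bears it (a point fixed in the world has none). Each returns a list of dicts, best first, with "conf" (0 to 1); they miss things now and then, are a little off and sometimes report something else, mostly with a low value. They report only what shows in the picture. A call takes as long as a camera call.
- boxes_of(camera, label): "at" ([row, column] in pixels, amid what is visible of it).
- place_of(camera, label): "at" ([row, column] in pixels: a listed point, or the origin of a listed thing).
The state is a dict: "time": time; "qpos": joint angles; "qvel": joint speeds; "joint_efforts": joint torques, N m; "tool_pos": TCP position; "tool_rot": TCP orientation; "contact_force": force on the tool from outside, world axes, zero at the start; "torque": the same for the moment, N m; "opening": finger opening in m.
Only numpy, scipy, OpenCV 4.12 (cv2) and the standard library are available. Lean on these libraries where they do the work, as an engineer would, in place of code of your own. Each camera call takes 0.05 s, during which the arm holds its last target. There are 200 camera calls.

## Working session

There is one attempt and no reset: what is moved stays moved. The work goes in short steps, Python scripts to look and compute and a shell command to move; the robot and the scene stay as the last step left them, time stands still between calls to the robot, and variables do not carry over. Pictures are saved under pics/ and viewed, about 8 in all and at most 12, crops included, and the job is handed in when it is done.

```bash
mkdir -p pics; cat > h.py <<'E'
from cell import *
import numpy as np, cv2
def ray(c,p):
    d=np.array([(p[1]-c["cx"])/c["fx"],(p[0]-c["cy"])/c["fy"]]); s=d.copy()
    for _ in range(20): s=d/(1+c["k1"]*(s@s))
    return np.array(c["rotation"])@np.array([s[0],s[1],1.])
def at_z(c,p,z):
    r=ray(c,p); e=np.array(c["eye"]); return e+r*(z-e[2])/r[2]
def proj(c,P):
    v=np.array(c["rotation"]).T@(np.array(P)-np.array(c["eye"])); s=v[:2]/v[2]; s=s*(1+c["k1"]*(s@s))
    return np.array([c["fy"]*s[1]+c["cy"],c["fx"]*s[0]+c["cx"]])
E
python3 - <<'E'
from h import *
np.set_printoptions(precision=4,suppress=True)
for n in("top","side"):
    c=read_camera(n); cv2.imwrite(f"pics/{n}0.png",c["img"]); print(n,np.array(c["eye"]),np.array(c["rotation"])[:,2],c["fx"])
    for l,z in(("reader_dial",.059),("reader_grip",.09),("hinge_nose",.071)):
        for d in place_of(n,l)[:3]: print(l,d["conf"],np.array(d["at"]),at_z(c,d["at"],z))
s=observe();print(s)
E
```

```text
Traceback (most recent call last):
IndexError: too many indices for array: array is 1-dimensional, but 2 were indexed
```

View pics/top0.png

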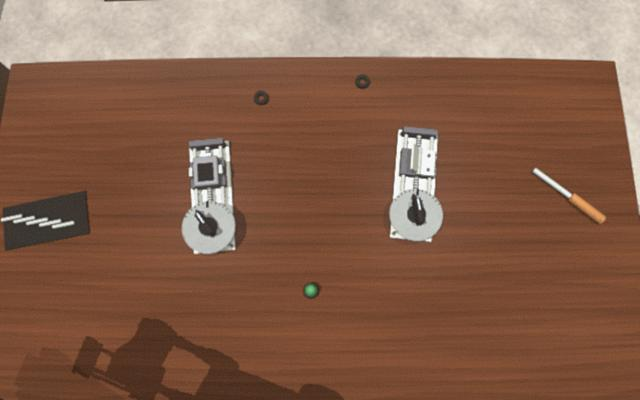

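The top picture shows the reader slide (grey box) on the left, knob about row 226, col 208, and the hinge slide on the right, about row 210, col 417. The rotation is evidently given as rpy, so I'm fixing the helper.

```bash
cat > fix.py <<'E'
E
rm fix.py; sed -i 's/^import numpy.*/&\nfrom scipy.spatial.transform import Rotation as Ro\ndef RR(c):\n    r=np.array(c["rotation"]); return Ro.from_euler("xyz",r).as_matrix() if r.shape==(3,) else Ro.from_quat(r).as_matrix()/; s/np.array(c\["rotation"\])@/RR(c)@/; s/np.array(c\["rotation"\]).T/RR(c).T/' h.py
python3 - <<'E'
from h import *
np.set_printoptions(precision=4,suppress=True)
for n in("top","side"):
    c=read_camera(n); cv2.imwrite(f"pics/{n}0.png",c["img"]); print(n,c["rotation"],np.array(c["eye"]),RR(c)[:,2],c["fx"])
    for l,z in(("reader_dial",.059),("reader_grip",.09),("hinge_nose",.071)):
        for d in place_of(n,l)[:3]: print(l,d["conf"],np.array(d["at"]),at_z(c,d["at"],z))
s=observe();print(s)
E
```

```text
top [-2.9061  0.0012 -1.5744] [ 0.3265 -0.0275  1.1053] [ 0.2333  0.0003 -0.9724] 514.741713916506
reader_dial 0.8 [223.7 204.8] [0.5307 0.2185 0.059 ]
reader_grip 0.89 [223.  204.3] [0.526  0.2123 0.09  ]
hinge_nose 0.8 [194.  414.8] [ 0.5896 -0.2185  0.071 ]
side [-2.1409 -0.0064 -0.2632] [ 0.384  -0.5902  0.4862] [ 0.2224  0.8119 -0.5397] 378.8439589920541
reader_dial 0.72 [173.4 288.7] [0.5262 0.2058 0.059 ]
hinge_nose 0.55 [284.3 388.3] [ 0.5994 -0.2103  0.071 ]
{'time': 0.45, 'qpos': array([ 1.071 ,  0.3421,  1.5242, -0.    ,  1.2754, -0.146 ]), 'qvel': array([ 0.0003,  0.0003, -0.0015, -0.0013,  0.0006,  0.0004]), 'joint_efforts': array([ -0.0006, -43.0761, -24.4254,   0.0719,   0.0496,  -0.    ]), 'tool_pos': array([0.1819, 0.4925, 0.2267]), 'tool_rot': array([-3.1415, -0.    ,  2.7879]), 'contact_force': array([ 0.5301, -0.1929,  0.5901]), 'torque': array([ 0.0099, -0.077 ,  0.0236]), 'opening': 0.09191857141833296}
```

View pics/side0.png

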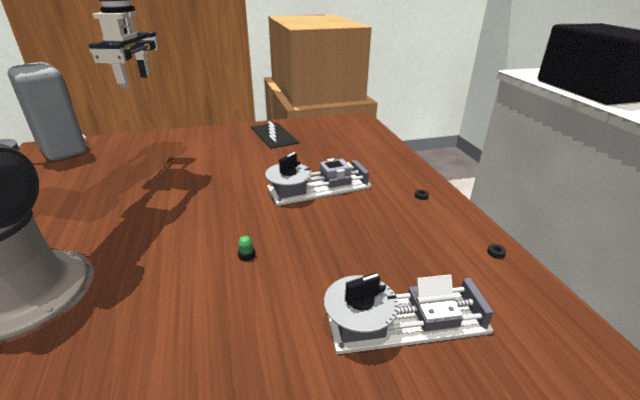

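Side picture: the reader slide is at about (row 175, col 290), the hinge slide at about (300, 360). Next I'll make orthographic close-ups of the reader slide at dial height and bar-top height.

```bash
cat >> h.py <<'E'
def ortho(c,x0,y0,z,half=.075,n=400):
    u=np.linspace(half,-half,n); m=np.zeros((n,n,2),np.float32)
    for i,dx in enumerate(u):
        for j,dy in enumerate(u): m[i,j]=proj(c,[x0+dx,y0+dy,z])[::-1]
    return cv2.remap(c["img"],m[...,0],m[...,1],cv2.INTER_CUBIC)
E
python3 - <<'E'
from h import *
c=read_camera("top")
a=ortho(c,.528,.212,.059); b=ortho(c,.528,.212,.103)
hs=cv2.cvtColor(a,cv2.COLOR_BGR2HSV)
m=((hs[...,1]<60)&(hs[...,2]>90)).astype(np.uint8)*255
for k in range(0,1):
    cs,_=cv2.findContours(cv2.morphologyEx(m,cv2.MORPH_OPEN,np.ones((25,25))),0,1); k=max(cs,key=cv2.contourArea)
    (x,y),r=cv2.minEnclosingCircle(k); print("dial px",x,y,r, "world", .528+.075-y*.15/399,.212+.075-x*.15/399,r*.15/399)
for d in boxes_of("top","reader_screw")+boxes_of("top","reader_dial"): print(d)
cv2.imwrite("pics/o1.png",np.hstack([a,b]))
E
```

```text
dial px 220.5 169.5 213.91714477539062 world 0.5392781954887218 0.20410526315789473 0.08041997923886866
{'at': [224.9, 204.7], 'conf': 0.75}
{'at': [198.4, 209.9], 'conf': 0.7}
{'at': [225.8, 206.0], 'conf': 0.49}
```

View pics/o1.png

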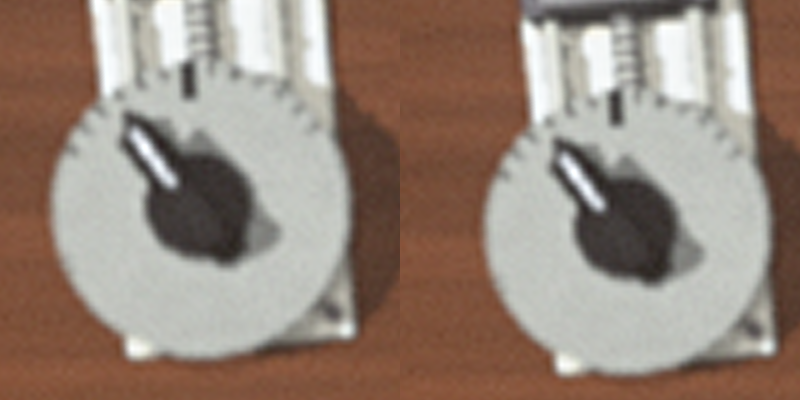

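Close-up (1 px = 0.376 mm): the dial circle is centred at (201, 208), radius 56 mm as given, so the axis is at about (0.525, 0.211). The mark points 5.4° left of +x. The white line points about 35.5°, so the nose is about 30° anticlockwise of the mark, inside the stated 18–45°. Moving above it.

```bash
python3 -m inch '[[[-42,-14.5,0,0],[-42,-14.5,0,0],[-42,-14.5,0,0],[-42,-14.5,0,0],[-42,-14.5,0,0],[-42,-14.5,0,0],[-42,-14.5,0,0],[-42,-14.5,0,0],[-42,-14.5,0,0],[-41,-14.5,0,0]]]' -1
python3 -m inch '[[[0,0,0,-0.16],[0,0,0,-0.16],[0,0,0,-0.16],[0,0,0,-0.16],[0,0,0,-0.16],[0,0,0,-0.174],[0,0,0,0],[0,0,0,0]]]'
python3 - <<'E'
from h import *
s=observe();print(grip_point_offset,s["tool_pos"],s["tool_rot"],s["qpos"])
x0,y0=.5246,.2114; d=np.array([x0,y0])-s["tool_pos"][:2]; w=s["tool_rot"][2]
print("err mm tool x,y",1e3*(d@[np.cos(w),np.sin(w)]),1e3*(d@[np.sin(w),-np.cos(w)]),"dz",s["tool_pos"][2]-(.09-grip_point_offset),np.degrees(w))
c=read_camera("side"); p=proj(c,[x0,y0,.1]).astype(int); i=c["img"][p[0]-100:p[0]+60,p[1]-90:p[1]+110]
cv2.imwrite("pics/s1.png",cv2.resize(i,None,fx=3,fy=3,interpolation=2))
E
```

```text
time: 1.85
tool_pos: [0.5258, 0.2102, 0.2268]
tool_rot: [3.141, 0.0, 2.788]
contact_force: [0.6, 1.2, -0.7]
opening: 0.0916
time: 2.85
tool_pos: [0.5247, 0.2113, 0.2267]
tool_rot: [3.141, 0.0, -2.525]
contact_force: [0.0, 0.9, 0.9]
opening: 0.0917
0.0188 [0.52468266 0.21134276 0.22672934] [ 3.14149762e+00  9.53774630e-05 -2.52472315e+00] [ 2.47368543e-01  4.16798719e-01  1.40957413e+00  1.27197607e-04
  1.31516518e+00 -1.94032945e+00]
err mm tool x,y 0.0343158901199333 0.09451011642279901 dz 0.1555293391110389 -144.65598083851717
```

View pics/s1.png

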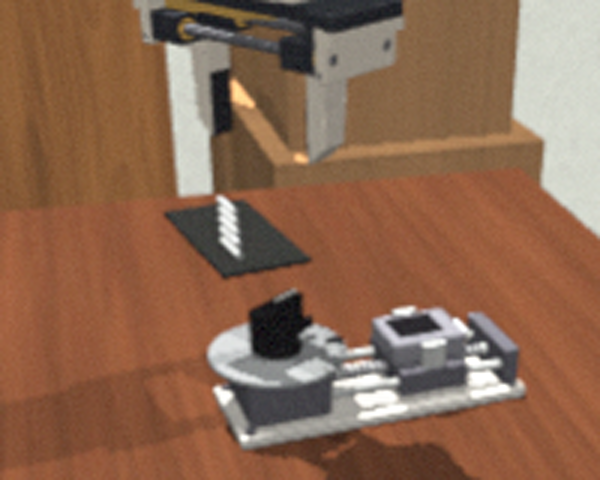

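The picture shows the open fingers straddling the knob from above, aligned across the bar. I'll descend 154 mm, which puts the tips 6–7 mm above the skirt, then close gently.

```bash
python3 -m inch '[[[0,0,30,0],[0,0,30,0],[0,0,30,0],[0,0,25,0],[0,0,20,0],[0,0,12,0],[0,0,7,0],[0,0,0,0],[0,0,0,0]]]' -1
python3 -m inch '[[[0,0,0,0],[0,0,0,0],[0,0,0,0],[0,0,0,0],[0,0,0,0],[0,0,0,0],[0,0,0,0],[0,0,0,0]]]' 1 25
python3 - <<'E'
from h import *
s=observe();print(s["tool_pos"],s["tool_rot"],s["torque"],s["opening"])
c=read_camera("top"); a=ortho(c,.5246,.2114,.059);c=read_camera("side"); p=proj(c,[.5246,.2114,.1]).astype(int); i=c["img"][p[0]-50:p[0]+50,p[1]-50:p[1]+50]
cv2.imwrite("pics/g1.png",np.hstack([a,cv2.resize(i,(400,400),interpolation=2)]))
E
```

```text
time: 4.03
tool_pos: [0.5252, 0.2114, 0.0734]
tool_rot: [-3.141, 0.001, -2.522]
contact_force: [0.3, 0.4, 0.8]
opening: 0.0918
time: 5.03
tool_pos: [0.5247, 0.2113, 0.0727]
tool_rot: [3.142, 0.0, -2.521]
contact_force: [0.7, -0.3, 0.4]
opening: 0.0164
[0.52469422 0.21133634 0.07271293] [ 3.14155731e+00  5.62458157e-05 -2.52133935e+00] [0.0892629  0.0582715  0.05991282] 0.016421571613341117
```

View pics/g1.png

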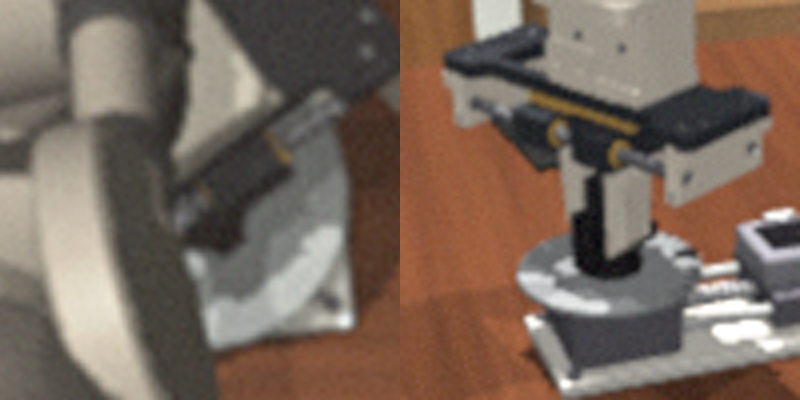

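The fingers straddle the bar and are nearly closed (16.4 mm against the 14 mm bar). I'll let them finish.

```bash
python3 -m inch '[[[0,0,0,0],[0,0,0,0],[0,0,0,0],[0,0,0,0]]]' 1 30
```

```text
time: 5.62
tool_pos: [0.5245, 0.2117, 0.0727]
tool_rot: [3.141, 0.0, -2.521]
contact_force: [-1.6, 5.3, 0.0]
opening: 0.0138
```

Gripped at 13.8 mm. Turning clockwise 65° (1.137 rad, positive roll).

```bash
python3 -m inch '[[[0,0,0,0.06],[0,0,0,0.13],[0,0,0,0.13],[0,0,0,0.13],[0,0,0,0.13],[0,0,0,0.13],[0,0,0,0.13],[0,0,0,0.13],[0,0,0,0.11],[0,0,0,0.06]]]'
python3 -m inch '[[[0,0,0,0],[0,0,0,0],[0,0,0,0]]]'
python3 - <<'E'
from h import *
s=observe();print(s["tool_pos"],np.degrees(s["tool_rot"][2])+180,s["torque"],s["opening"])
c=read_camera("top"); a=ortho(c,.5246,.2114,.059);c=read_camera("side"); p=proj(c,[.5246,.2114,.1]).astype(int); i=c["img"][p[0]-50:p[0]+50,p[1]-50:p[1]+50]
cv2.imwrite("pics/g2.png",np.hstack([a,cv2.resize(i,(400,400),interpolation=2)]))
E
```

```text
time: 6.88
tool_pos: [0.5245, 0.2124, 0.0727]
tool_rot: [3.14, -0.001, 2.619]
contact_force: [-2.0, 7.7, 0.1]
opening: 0.014
time: 7.25
tool_pos: [0.5245, 0.2124, 0.0728]
tool_rot: [3.14, -0.001, 2.622]
contact_force: [-2.2, 7.5, -0.2]
opening: 0.0141
[0.52447782 0.21243877 0.07275671] 330.2115717820242 [1.40764742 0.42825543 0.03019032] 0.014067649574488592
```

View pics/g2.png

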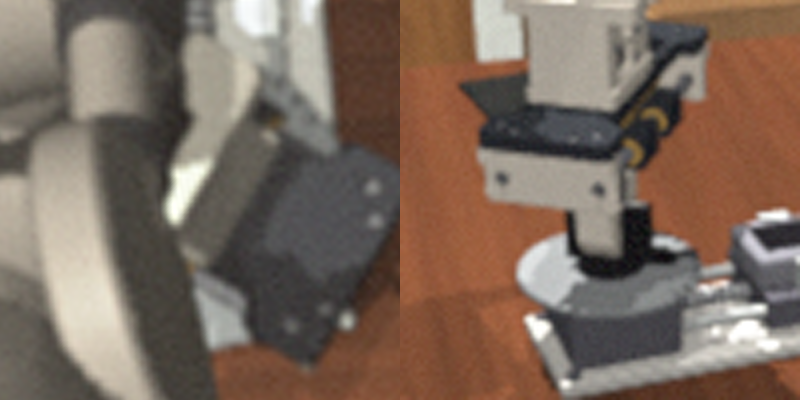

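The side view shows the nose turned past the mark, toward the viewer. The tool angle puts it 35° past. Turning back anticlockwise 0.61 rad.

```bash
python3 -m inch '[[[0,0,0,-0.05],[0,0,0,-0.1],[0,0,0,-0.12],[0,0,0,-0.12],[0,0,0,-0.1],[0,0,0,-0.07],[0,0,0,-0.05],[0,0,0,0],[0,0,0,0],[0,0,0,0]]]'
python3 - <<'E'
from h import *
s=observe();print(s["tool_pos"],np.degrees(s["tool_rot"][2])+180,s["torque"],s["opening"])
E
```

```text
time: 8.6
tool_pos: [0.5244, 0.2121, 0.0727]
tool_rot: [3.14, -0.0, -3.051]
contact_force: [-2.7, 5.8, 1.8]
opening: 0.0137
[0.5243789  0.21205062 0.07273913] 5.167199620759561 [1.11485002 0.47882789 0.01776253] 0.013730009232433477
```

At 5.2°, on the mark. I'll relieve the small side load, open, rise, and move clear of the view.

```bash
python3 -m inch '[[[0,0.8,0,0],[0,0,0,0],[0,0,0,0]]]' - 8
python3 -m inch '[[[0,0,0,0],[0,0,0,0],[0,0,0,0],[0,0,0,0],[0,0,0,0],[0,0,0,0],[0,0,0,0],[0,0,0,0]]]' -0.2
python3 -m inch '[[[0,0,-8,0],[0,0,-25,0],[0,0,-35,0],[0,0,-35,0],[0,0,-35,0],[35,0,0,0],[45,0,0,0],[45,0,0,0],[35,0,0,0],[0,0,0,0]]]'
python3 - <<'E'
from h import *
c=read_camera("top"); a=ortho(c,.5246,.2114,.059);b=ortho(c,.5246,.2114,.103)
cv2.imwrite("pics/f1.png",np.hstack([a,b]))
for n in("top","side"):
    c=read_camera(n)
    for d in place_of(n,"hinge_nose")[:1]: print(n,d["at"],at_z(c,d["at"],.071))
E
```

```text
time: 8.98
tool_pos: [0.5244, 0.2121, 0.0727]
tool_rot: [3.141, -0.0, -3.052]
contact_force: [-2.9, 4.0, 1.5]
opening: 0.0135
time: 9.98
tool_pos: [0.5246, 0.2121, 0.0727]
tool_rot: [3.142, 0.0, -3.051]
contact_force: [1.0, 0.3, 0.3]
opening: 0.0555
time: 11.22
tool_pos: [0.3635, 0.1976, 0.2116]
tool_rot: [3.141, 0.001, -3.05]
contact_force: [0.4, -0.3, 0.5]
opening: 0.0551
top [193.8, 413.9] [ 0.59002536 -0.21661658  0.071     ]
```

View pics/f1.png

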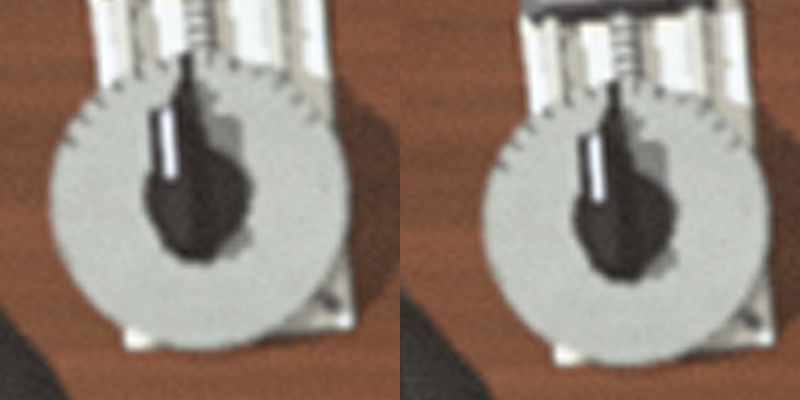

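The nose runs straight into the mark (left picture, about (186, 57) to (187, 95)). One numeric check: white-line direction against the mark/tick directions.

```bash
python3 - <<'E'
from h import *
from scipy.signal import find_peaks
c=read_camera("top"); x0,y0=.5246,.2114
b=ortho(c,x0,y0,.103,half=.035,n=600).min(2).astype(float)
b[:, :]=b; yy,xx=np.mgrid[:600,:600]; s=.07/599
dx=.035-yy*s; dy=.035-xx*s
m=(b>215)&(np.hypot(dx,dy)<.03); print(m.sum())
for t in(200,215,225):
    n,l,st,ce=cv2.connectedComponentsWithStats(((b>t)&(np.hypot(dx,dy)<.032)).astype(np.uint8)); 
    if n<2: continue
    k=1+np.argmax(st[1:,4]); P=np.c_[dx[l==k],dy[l==k]]; w,v=np.linalg.eigh(np.cov(P.T)); v=v[:,1]*np.sign(v[0,1])
    print(t,st[k,4],"line deg",np.degrees(np.arctan2(v[1],v[0])),"mean mm",P.mean(0)*1e3)
g=cv2.cvtColor(c["img"],cv2.COLOR_BGR2GRAY)
# dial centre: fit of the dial silhouette edge (grey->wood) in saturation
S=cv2.cvtColor(c["img"],cv2.COLOR_BGR2HSV)[...,1].astype(np.float32)
samp=lambda I,pts:cv2.remap(I,np.float32([[q[1] for q in pts]]),np.float32([[q[0] for q in pts]]),1)[0].astype(float)
E=[]
rs=np.arange(.046,.068,.0004)
for a in np.radians(np.r_[90:150:3,255:280:3]):
    f=samp(S,[proj(c,[x0+r*np.cos(a),y0+r*np.sin(a),.059]) for r in rs]); r=rs[np.argmax(np.gradient(cv2.GaussianBlur(f,(1,5),1).ravel()))]
    E.append([x0+r*np.cos(a),y0+r*np.sin(a)])
E=np.array(E)
from scipy.optimize import least_squares
o=least_squares(lambda q:np.hypot(*(E-q).T)-.056,[x0,y0],loss="soft_l1",f_scale=.001).x; print("centre",o)
an=np.arange(-75,85,.25); f=np.zeros(len(an))
for r in np.arange(.0505,.0545,.0005): f+=samp(g,[proj(c,[o[0]+r*np.cos(a),o[1]+r*np.sin(a),.059]) for a in np.radians(an)])
pk,_=find_peaks(-cv2.GaussianBlur(f,(1,7),1.2).ravel(),prominence=30); print(an[pk])
E
```

```text
3029
200 4118 line deg 4.025902431570439 mean mm [12.06096286  1.29413114]
215 3029 line deg 4.003577806266271 mean mm [12.09049031  1.2923239 ]
225 2174 line deg 4.070509539530381 mean mm [12.21820176  1.30321465]
centre [0.52198418 0.21065465]
[-71.25 -51.25 -41.75 -32.25 -22.   -12.75  -3.25   6.    15.    25.
  34.5   44.25  53.5   64.  ]
```

The ticks are symmetric about 6.1°, so that is the mark's direction. The knob is at 5.2° by tool angle and 4–6° by white line, so it sits about 1° short of the mark at most 2°, on the safe side with no overshoot. That counts as on the mark. Handing in.

```bash
python3 -c "
from cell import *
print(hand_in())"
```

```text
the job is handed in; nothing more can be done
None
```

I set the reader slide in one grasp. I turned its knob clockwise until the nose was about 35° past the mark by the tool angle. I then turned it back anticlockwise onto the mark, released it and moved the arm clear. The job was handed in at about 11.5 s on the robot's clock.

**Nose position:** the last picture shows the nose running straight into the long mark. The numbers differ slightly:

| Measure | Angle from straight ahead |
|---|---|
| Mark, by tick symmetry | about 6° |
| Mark, first picture | 5.4° |
| Knob at release, by tool angle | 5.2° |
| Knob, by white-line fit (short and noisy) | 4.0° |

- **Remaining error:** the nose is likely about 1° short of the mark, 2° at most, and not past it.
- **Measurement that disagreed:** the dial-edge fit put the centre about 2.5 mm from my first estimate. The uneven tick spacing it gave (9.5° instead of 10°) favours the first estimate.
- **Contact forces:** side forces reported during the turn stayed under 9 N.
- **Hinge slide:** its knob was not touched. In the top view its nose was found in the same place before and after, to within 2 mm; the side view did not detect it in the last check.
- **Screw angle:** it could not be measured directly, so it rests on the nose angle.

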